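Seat the cap strips of a tube rack with roller and float

ROBOT

A 7-joint arm with a two-finger parallel gripper is mounted at the origin on a cart in front of the work surface, level with it; the furniture and walls round the work are solid. World frame = base frame: x ahead of the robot, y to its left, z up, the work surface at z = 0. Lengths are in m, angles in degrees, forces in N, time in s.
With the tool pointing down it reaches from about 0.425 to 0.875 m from the base axis. Payload 4.7 kg.
Tool frame: the origin (TCP) lies on the centre line of the jaws, within the pads' length; the fingertips stand env.nose_length ahead of it and the grasp point (between the pads) lies 8 mm behind it (env.nose_length is the distance from the TCP to the fingertips, in m); y points along the fingers, z is the direction in which the jaws open and shut, and the axes are right-handed (so a half turn about y gives the same grasp; the last joint's range is limited). The gripper opens to 87 mm and grips with 3 to 60 N. Pads are 19 mm wide; open, the fingers measure 117 mm over their backs; the gripper's body (75 mm by 190 mm) begins 51 mm behind the grasp point.
Start: joints at [77.126, 18.392, -4.016, 83.108, 1.295, 78.541, -3.26], TCP at [0.154, -0.632, 0.234] pointing down, gripper open.
Joint ranges: [-163.93, 163.93], [-17.29, 119.83], [-79.2, 71.16], [3.27, 140.29], [-89.18, 269.18], [5.43, 117.66], [-154.24, 154.24]. Speed limits (degrees/s): [147.25, 147.25, 180, 180, 180, 180, 180].

INTERFACE

Orientations are given as [roll, pitch, yaw] about the fixed x, y, z axes, in that order (R = Rz(yaw) Ry(pitch) Rx(roll)).
In Python, from cell import env, read_camera, camera_info, job, models gives the robot as it stands.
- The arm moves only by the tool move_arm, never from a script. Its argument "moves" is a list of rows, each a list of 6 numbers: the shift along the tool's x, y, z in mm, then the turn, a rotation vector about the tool's x, y, z in degrees. In form: [[x, y, z, ax, ay, az], ...]. A call has 1 to 20 rows; each row is the pose to reach, as a shift and turn from the pose commanded when the call began, along the tool's axes at that moment; what a row does not reach only later rows make up. A row lasts 1/12 s, in which the tool goes at most 41.7 mm and 7.16 degrees, less where a joint would pass 70% of its speed; a pose out of reach is approached as far as the arm can. A call with a gripper value outside its range is refused whole. "claw" is the finger opening in mm, from 0 to 87, set as the call begins (left out, the last holds). The fingers move at their own pace and stop on an object; "newtons" is the grip in N (left out, the last holds). Time passes only in rows, so rows that repeat a pose let the fingers close. It gives the time, the measured TCP pose, the force and the opening at its end, in the units of the state.
- env.get_obs(): the state, without advancing time (a new reading comes with each control period).
- read_camera(name): name is "side" or "top" or "wrist"; returns (picture, depth): 480x640x3 uint8, red, green, blue; 480x640 float32, m along the optical axis (not along the pixel's ray), 0 where there is no reading.
- camera_info(name): a dict with "fx", "fy", "cx", "cy" (pixels), "R" (3x3) and "t" (3): a world point X has camera coordinates R X + t. Camera axes: x right, y down, z forward; pixel columns grow to the right and rows downward; lengths in m; the calibration is good to about 2 mm. A picture is of the moment at which its call begins: read the wrist's pose just before it. camera_info takes no time and is no camera call; for the wrist camera it gives the pose at the moment of the call.
- job.sign_off(): hands the job in, once; it reports no verdict.
Trained networks look in the newest picture that a camera, given by its name, has taken for a name from the list of things; names that differ only in an ending like _2 or _b are one class to them, and where a whole thing is asked for, a point or a joint stands for the part that bears it (a point fixed in the world has none). Each returns a list of dicts, best first, with "score" (0 to 1); they miss things now and then, are a little off and sometimes report something else, mostly with a low value. They report only what shows in the picture. A call takes as long as a camera call.
- models.spot_in(target, camera): "point" ([x, y, z] in m, in world coordinates, good to about 4 mm: the middle of the surface that is visible of it).
- models.cut_out(target, camera): "mask" (480x640 bool, what is visible of it).
The state is a dict: "time_s": time; "qpos": joint angles; "joint_velocities": joint speeds; "effort": joint torques, N m; "tool_pos": TCP position; "tool_rot": TCP orientation; "force": force on the tool from outside, world axes, zero at the start; "wrist_torque": the same for the moment, N m; "grip_width": finger opening in m.
Only numpy, scipy, OpenCV 4.12 (cv2) and the standard library are available. Lean on these libraries where they do the work, as an engineer would, in place of code of your own. Each camera call takes 0.05 s, during which the arm holds its last target.

TASK

Close the tubes in the capping jig: take the hand float by its block handle, lay it flat on the rubber roller and, bearing down steadily, roll the roller from its landing across all six rows of caps so that every row is pushed fully home, and stop it on the line engraved on the other landing, clear of the caps. Press only through float and roller (keep fingers and float off the caps and the jig, and fingers off the roller), and never with more than 30 N, or the tubes crack. Then set the float down flat on the bench, leaving the roller at rest on its line and the things round about undisturbed.

Things in the scene. Friction and masses are not known exactly. Their poses are not given: they have to be found in the camera images.
- jig: Fixed capping jig: grey base 158 x 190 mm, in its middle a 6 x 8 rack of clear tubes, an aluminium landing at each end. Origin under its centre, on the bench. Cap rows lie along its x; rolling is along y, from the +y landing (start line) to the -y one (park line). Landings: |y| 44 to 80 mm, 132 mm wide, open outer ends; tops 48 mm up, level with caps that are home.
- roller: Dark rubber-covered roller, plain cylinder 50 mm diameter, 118 mm long, about 0.35 kg, aluminium end faces. Origin at its centre, its axis is its own x (y and z turn with it as it rolls). It lies loose on the start landing, axis roughly along the jig's x, centre 73 mm above the bench; rolls freely with slight resistance.
- float: Hand float lying on the bench: flat sole plate 72 mm (x) by 162 mm (y), 9 mm thick, rubber below; on its middle a black block handle, 62 mm in x, 36 mm in y, from 9 to 53 mm above the sole's underside. About 0.3 kg. Origin: centre of the sole's underside; z up. Grip the handle across its 36 mm (fingers closing along y).
- start_line (a point): Middle of the dark line engraved across the start landing (top surface, 48 mm above the bench), at jig y = +55 mm; the roller starts within about 6 mm of it.
- park_line (a point): Middle of the dark line engraved across the other landing (top surface, 48 mm above the bench), at jig y = -55 mm. Axes as the jig's. The parked roller's axis stands straight above this line.
- row_1 (a joint): Push-in travel (m) of cap row 1, the row next to the start landing: a white strip of 8 caps, 104 x 10.5 mm, at jig y = +32.5 mm. 0 = stands 4 mm above the landings, 0.004 = home. A push fit: moves down only under more than about 4 N on that row, and stays. 12 to 20 N on the roller seats a row; under too light a hand the roller rides over it; above 30 N the tubes crack.
- row_2 (a joint): The same for cap row 2, at jig y = +19.5 mm.
- row_3 (a joint): The same for cap row 3, at jig y = +6.5 mm.
- row_4 (a joint): The same for cap row 4, at jig y = -6.5 mm.
- row_5 (a joint): The same for cap row 5, at jig y = -19.5 mm.
- row_6 (a joint): The same for cap row 6, at jig y = -32.5 mm.
- dropper: Small brown dropper bottle, 33 mm wide, 79 mm tall, standing behind the jig; leave alone. Origin under its centre.
- tape: Roll of masking tape lying flat, 98 mm wide, 25 mm high; leave alone.
- dish: Clear shallow dish 78 mm wide in the enamel tray; leave alone.
- broad_tweezers: Broad steel tweezers 136 mm long lying in front of the jig; leave alone.
- marker: Marker pen 139 mm long lying at the front edge; leave alone.
- pencil: Red pencil on the notebook; leave alone.

How it is judged:
By the outcome, as a careful person would: the job done as asked, in the order asked, and still so for the second after the job is handed in, with the robot touching nothing.
It also fails if it takes over 72 s, if anything falls off the work surface, if the arm or the gripper's body presses on something with over 40 N, if the wrist force passes 120 N, or if a joint passes its speed limit or range.

## Working session

There is one attempt and no reset: what is moved stays moved. The work goes in short steps, Python scripts to look and compute and a tool call to move; the robot and the scene stay as the last step left them, time stands still between calls to the robot, and variables do not carry over. Pictures are saved under pics/ and viewed, and the job is handed in when it is done.

Besides the shell and the picture viewer there is one more tool, called after "Emit:" by a JSON object that holds its "fn" and its "kwargs". move_arm: Moves the arm, as the interface text tells. Its arguments: {"type":"object","properties":{"moves":{"type":"array","items":{"type":"array","items":{"type":"number"}}},"claw":{"type":"number"},"newtons":{"type":"number"}},"required":["moves"]}

```bash
ls; mkdir -p pics
python3 - <<'E'
from cell import env, read_camera, camera_info, job, models
import cv2,numpy as np
print(env.get_obs(), env.nose_length)
for n in ["top","side","wrist"]:
    im,d=read_camera(n); cv2.imwrite(f"pics/{n}0.png",im[:,:,::-1]); np.save(f"{n}_d.npy",d)
    ci=camera_info(n); print(n,ci)
    np.savez(f"{n}_0.npz",im=im,d=d,**ci)
    if n!="wrist":
        for t in ["jig","roller","float","park_line","start_line","row_1"]:
            try:
                r=models.spot_in(t,n); print(t,[(round(x["score"],2),np.round(x["point"],4)) for x in r[:3]])
            except Exception as e: print(t,e)
print(env.get_obs()["time_s"])
E
```

```text
pics
{'time_s': 0.0, 'qpos': array([77.12483129, 18.43909841, -4.01431177, 83.17389159,  1.29692357,
       78.54194814, -3.2593282 ]), 'joint_velocities': array([-0.02858499, -0.0927776 , -0.04388044,  0.02238938, -0.03859649,
       -0.13691819,  0.02633517]), 'effort': array([-2.56890653e-04, -4.91287279e+01, -4.03944505e-01, -3.12530065e+01,
       -6.38576620e-02,  4.37631912e-02,  1.56412780e-04]), 'tool_pos': array([ 0.15355899, -0.63105363,  0.23246977]), 'tool_rot': array([-9.01095927e+01, -8.04180854e-03, -1.66315198e+02]), 'force': array([ 0.9932925 ,  0.09723139, -0.24612833]), 'wrist_torque': array([0.00699422, 0.0119312 , 0.0271181 ]), 'grip_width': 0.0870462843978638} 0.011
top {'fx': 531.2191036275929, 'fy': 531.2191036275929, 'cx': 312.83059980424076, 'cy': 238.63107496286102, 'R': array([[-0.0193412 , -0.99976723, -0.00956018],
       [-0.98115255,  0.02081812, -0.1921101 ],
       [ 0.19226441,  0.00566435, -0.98132681]]), 't': array([-0.03094847,  0.54478528,  1.58505637])}
jig [(0.58, array([0.535 , 0.072 , 0.0393]))]
roller [(0.89, array([0.5577, 0.1454, 0.0944]
[... 718 characters left out ...]
99, 0.088 ]))]
float [(0.81, array([ 0.4656, -0.2841,  0.0096]))]
park_line [(0.56, array([0.5326, 0.1111, 0.0394]))]
start_line [(0.58, array([0.534 , 0.1035, 0.0426])), (0.45, array([ 0.3674, -0.0849,  0.0171]))]
row_1 [(0.71, array([0.5442, 0.0739, 0.0508])), (0.71, array([0.5472, 0.0623, 0.0511])), (0.59, array([0.5484, 0.0905, 0.052 ]))]
wrist {'fx': 388.81421019163184, 'fy': 388.81421019163184, 'cx': 322.94485306261026, 'cy': 240.55130134221926, 'R': array([[ 2.36584973e-01, -9.71610802e-01, -2.86705977e-05],
       [-9.41897435e-01, -2.29357079e-01,  2.45406913e-01],
       [-2.38446583e-01, -5.80325831e-02, -9.69420160e-01]]), 't': array([-0.65044843, -0.02844105,  0.38878429])}
0.75
```

View pics/top0.png

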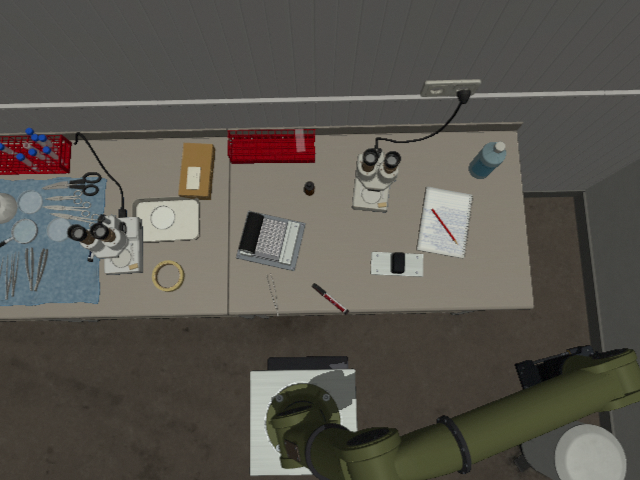

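View pics/side0.png

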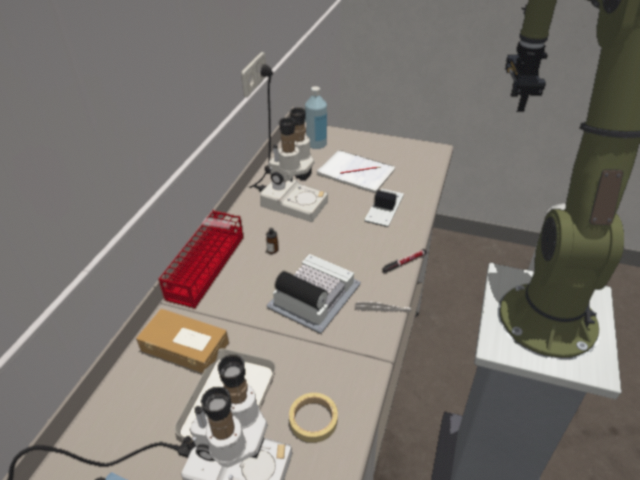

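```bash
cat > h.py <<'E'
import numpy as np, cv2
from scipy.spatial.transform import Rotation as Rot
def w2p(ci,X):
    c=np.asarray(X)@np.asarray(ci["R"]).T+ci["t"]; return np.stack([ci["fx"]*c[...,0]/c[...,2]+ci["cx"],ci["fy"]*c[...,1]/c[...,2]+ci["cy"]],-1)
def cloud(ci,d):
    v,u=np.mgrid[:480,:640]; c=np.stack([(u-ci["cx"])/ci["fx"]*d,(v-ci["cy"])/ci["fy"]*d,d],-1)
    return (c-ci["t"])@np.asarray(ci["R"])
def pix2plane(ci,uv,z):
    uv=np.atleast_2d(uv).astype(float); r=np.c_[(uv[:,0]-ci["cx"])/ci["fx"],(uv[:,1]-ci["cy"])/ci["fy"],np.ones(len(uv))]@np.asarray(ci["R"])
    C=-np.asarray(ci["R"]).T@ci["t"]; return C+r*((z-C[2])/r[:,2])[:,None]
def Rt(rpy): return Rot.from_euler("xyz",rpy,degrees=True).as_matrix()
E
python3 - <<'E'
from cell import env,read_camera,camera_info,models
from h import *
for n in["top","side"]:
    z=np.load(n+"_0.npz"); P=cloud(z,z["d"])
    for t in["jig","roller","float"]:
        r=models.cut_out(t,n)
        m=r[0]["mask"]; p=P[m&(z["d"]>0)]
        print(n,t,r[0]["score"],m.sum(),cv2.minAreaRect(p[:,:2].astype(np.float32)), np.percentile(p[:,2],[5,50,95]))
        cv2.imwrite(f"pics/m_{n}_{t}.png",m*255)
z=np.load("wrist_0.npz"); print("cam",-z["R"].T@z["t"], env.get_obs()["tool_pos"])
z=np.load("top_0.npz");cv2.imwrite("pics/topcrop.png",cv2.resize(z["im"][180:320,220:440,::-1],None,fx=3.6,fy=3.6,interpolation=cv2.INTER_CUBIC))
E
```

```text
top jig 0.61 2218 ((0.55133455991745, 0.09312449395656586), (0.19000589847564697, 0.15968748927116394), 76.14787292480469) [0.0071448  0.04208058 0.05417442]
top roller 0.82 671 ((0.5765631794929504, 0.15312404930591583), (0.0671045109629631, 0.14352232217788696), 75.27082061767578) [0.07180821 0.09298208 0.10099967]
top float 0.97 1154 ((0.46745002269744873, -0.3020592927932739), (0.16430632770061493, 0.0724010244011879), 85.97816467285156) [0.00348052 0.01073424 0.05486378]
side jig 0.65 2951 ((0.552388072013855, 0.09089423716068268), (0.20111632347106934, 0.165963813662529), 76.9847412109375) [0.00978006 0.04095823 0.05271818]
side roller 0.77 1130 ((0.5647080540657043, 0.15293626487255096), (0.048244208097457886, 0.12605397403240204), 77.22156524658203) [0.06620301 0.09118237 0.0995927 ]
side float 0.59 910 ((0.4679957926273346, -0.3042612671852112), (0.17993669211864471, 0.07592170685529709), 88.19577026367188) [0.00391571 0.01151272 0.05394142]
cam [ 0.21980206 -0.61594372  0.38385631] [ 0.15372522 -0.63161243  0.2336122 ][ WARN:0@0.390] global loadsave.cpp:1063 imwrite_ Unsupported depth image for selected encoder is fallbacked to CV_8U.
```

View pics/topcrop.png

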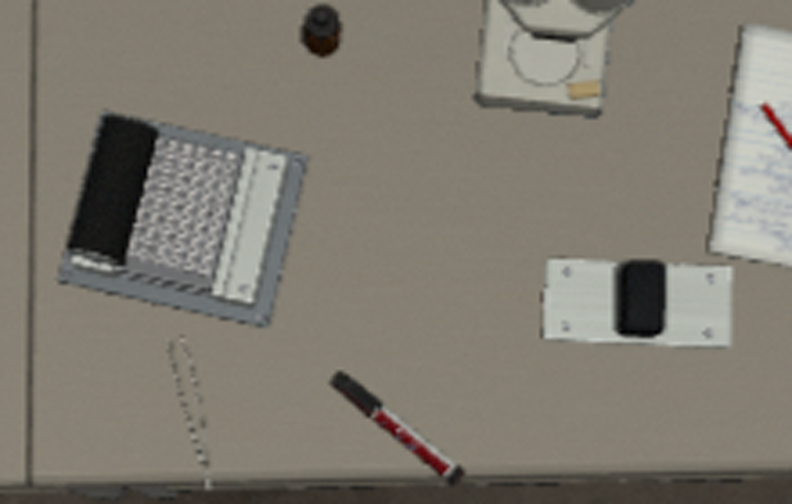

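Emit:
{"fn": "move_arm", "kwargs": {"moves": [[-35, 0, -22, 0, 1.5, 0], [-70, 0, -45, 0, 3, 0], [-105, 0, -67, 0, 4.5, 0], [-140, 0, -90, 0, 6, 0], [-175, 0, -112, 0, 7.5, 0], [-210, 0, -134, 0, 9, 0], [-245, 0, -156, 0, 10.5, 0], [-280, 0, -178, 0, 12, 0], [-315, 0, -201, 0, 13.5, 0], [-350, 0, -223, 0, 15, 0], [-385, 0, -245, 0, 16, 0], [-385, 0, -245, 0, 16, 0], [-385, 0, -245, 0, 16, 0]]}}

```text
time_s: 2.13
tool_pos: [0.472, -0.2994, 0.2338]
tool_rot: [-90.0, 0.0, 178.1]
force: [-0.2, -0.4, 0.1]
grip_width: 0.0872
```

Run:
```python
from cell import env,read_camera,camera_info,models
from h import *
o=env.get_obs(); print(o["time_s"],o["tool_pos"],o["tool_rot"],o["qpos"],np.abs(o["joint_velocities"]).max())
ci=camera_info("wrist"); im,d=read_camera("wrist"); np.savez("w1.npz",im=im,d=d,**ci); cv2.imwrite("pics/w1.png",im[:,:,::-1])
r=models.cut_out("float","wrist"); m=r[0]["mask"]; P=cloud(ci,d); p=P[m&(d>0)]
print(r[0]["score"],m.sum(),cv2.minAreaRect(p[:,:2].astype(np.float32)))
h=p[p[:,2]>0.045]; print("handle",cv2.minAreaRect(h[:,:2].astype(np.float32)),np.median(h,0),len(h))
s=p[p[:,2]<0.015]; print("sole",cv2.minAreaRect(s[:,:2].astype(np.float32)),np.median(s,0))
```

```text
2.1333 [ 0.47202048 -0.29936328  0.2337574 ] [-9.00230456e+01  4.44279501e-02  1.78075328e+02] [ 48.64984518   8.38957768 -20.89577225  95.73296772   3.02759685
  76.41056765 -64.67646773] 4.037058940281394
0.74 12195 ((0.46379604935646057, -0.3007441461086273), (0.1664484292268753, 0.08227473497390747), 86.38531494140625)
handle ((0.4685475826263428, -0.30139195919036865), (0.03593168780207634, 0.062267228960990906), 85.7469711303711) [ 0.47060268 -0.30131463  0.05155589] 2718
sole ((0.46379604935646057, -0.3007441461086273), (0.1664484292268753, 0.08227473497390747), 86.38531494140625) [ 0.47160099 -0.2994094   0.00802619]
```

View pics/w1.png

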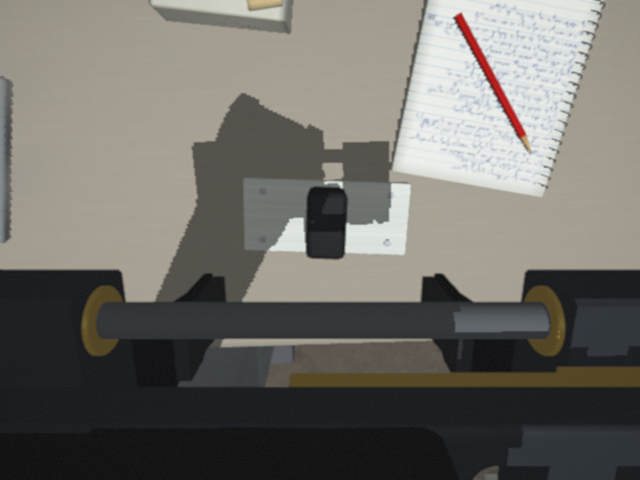

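Emit:
{"fn": "move_arm", "kwargs": {"moves": [[-3, -1, -35, 0, 1, 0], [-6, -3, -70, 0, 2, 0], [-10, -5, -107, 0, 3, 0], [-13, -7, -143, 0, 4, 0], [-16, -8, -179, 0, 5, 0], [-19, -10, -215, 0, 6, 0], [-22, -11, -251, 0, 7, 0], [-25, -12, -287, 0, 8, 0], [-29, -13, -323, 0, 9, 0], [-32, -14, -359, 0, 10, 0], [-35, -16, -394, 0, 12, 0], [-35, -16, -394, 0, 12, 0], [-35, -16, -394, 0, 12, 0]]}}

```text
time_s: 3.32
tool_pos: [0.5208, 0.0904, 0.2497]
tool_rot: [-90.0, 0.0, 165.8]
force: [0.5, -0.7, -0.0]
grip_width: 0.087
```

Run:
```python
from cell import env,read_camera,camera_info,models
from h import *
z=np.load("w1.npz"); q=pix2plane(z,[(244,178),(410,183),(406,254),(243,248)],0.009); print(q, q.mean(0)); 
o=env.get_obs(); print(o["time_s"],o["tool_pos"],o["tool_rot"],o["qpos"],np.abs(o["joint_velocities"]).max())
ci=camera_info("wrist"); im,d=read_camera("wrist"); np.savez("w2.npz",im=im,d=d,**ci); cv2.imwrite("pics/w2.png",im[:,:,::-1])
P=cloud(ci,d)
for t in["jig","roller"]:
    r=models.cut_out(t,"wrist"); m=r[0]["mask"];  p=P[m&(d>0)]
    print(t,r[0]["score"],m.sum(),cv2.minAreaRect(p[:,:2].astype(np.float32)),np.percentile(p[:,2],[2,50,98]))
    np.save("m2_"+t,m)
```

```text
[[ 0.50940829 -0.22503442  0.009     ]
 [ 0.49933371 -0.38374452  0.009     ]
 [ 0.42854613 -0.38123385  0.009     ]
 [ 0.44022945 -0.21826137  0.009     ]] [ 0.4693794  -0.30206854  0.009     ]
3.3167 [0.52082686 0.09041911 0.24971848] [-9.00033242e+01  1.82827268e-02  1.65801217e+02] [  25.16105903    5.56766888  -40.06607112   97.79661606    3.66738918
   77.94324766 -119.73632751] 3.201738195452804
jig 0.91 22214 ((0.5513113141059875, 0.09426278620958328), (0.19436855614185333, 0.16370531916618347), 76.21038055419922) [0.00853641 0.04628366 0.0516034 ]
roller 0.87 9064 ((0.5530547499656677, 0.16374649107456207), (0.0728069543838501, 0.15139569342136383), 75.06088256835938) [0.07402494 0.09370053 0.09759733]
```

View pics/w2.png

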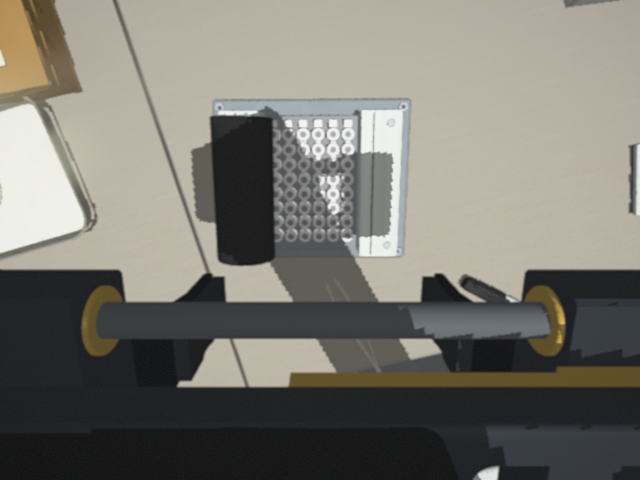

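Run:
```python
from h import *
z=np.load("w2.npz");im=z["im"]
cv2.imwrite("pics/w2c.png",cv2.resize(im[90:270,190:430,::-1],None,fx=3.3,fy=3.3,interpolation=cv2.INTER_CUBIC))
O=np.array([0.5513,0.0935]);yaw=np.radians(-13.85)
c,s=np.cos(yaw),np.sin(yaw)
def j2w(x,y,h): return np.array([O[0]+c*x-s*y,O[1]+s*x+c*y,h])
o=im[:,:,::-1].copy()
def poly(pts,col):
    q=w2p(z,np.array([j2w(*p) for p in pts]));
    cv2.polylines(o,[np.round(q*16).astype(np.int32)],True,col,1,cv2.LINE_AA,4)
poly([(-.079,-.095,.01),(.079,-.095,.01),(.079,.095,.01),(-.079,.095,.01)],(0,0,255))
poly([(-.066,-.08,.048),(.066,-.08,.048),(.066,-.044,.048),(-.066,-.044,.048)],(0,255,0))
poly([(-.066,-.055,.048),(.066,-.055,.048)],(255,0,0))
for y in (.0325,.0195,.0065,-.0065,-.0195,-.0325): poly([(-.052,y,.052),(.052,y,.052)],(0,255,255))
cv2.imwrite("pics/w2o.png",cv2.resize(o[90:270,190:430],None,fx=3.3,fy=3.3,interpolation=cv2.INTER_CUBIC))
m=np.load("m2_jig.npy");P=cloud(z,z["d"]);p=P[m];print(np.histogram(p[:,2],bins=np.arange(0,0.06,.003)))
for y,x in((150,395),(104,300),(130,365),(200,385),(220,365),(150,300)): print((x,y),P[y,x])
```

```text
(array([   9,    9,  715, 3636,  143,   43,   33,   44,   43,   34,   37,
         58, 3489, 1642,   86, 5604, 5107, 1317,    0]), array([0.   , 0.003, 0.006, 0.009, 0.012, 0.015, 0.018, 0.021, 0.024,
       0.027, 0.03 , 0.033, 0.036, 0.039, 0.042, 0.045, 0.048, 0.051,
       0.054, 0.057]))
(395, 150) [0.56464222 0.01387996 0.04702127]
(300, 104) [0.62613102 0.08650161 0.01081462]
(365, 130) [0.58775648 0.03579943 0.04647896]
(385, 200) [0.52334438 0.03168307 0.04720345]
(365, 220) [0.50965504 0.05342303 0.04699888]
(300, 150) [0.58526068 0.09503269 0.05163052]
```

View pics/w2c.png

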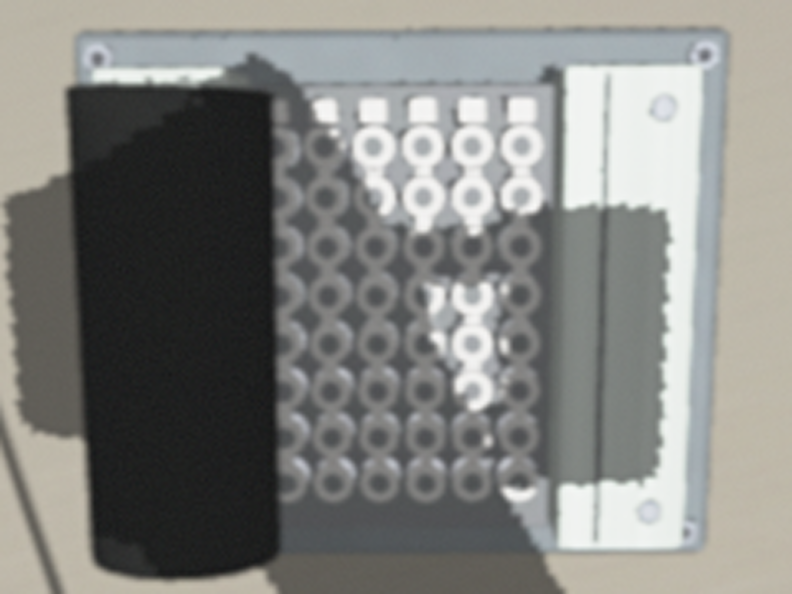

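View pics/w2o.png

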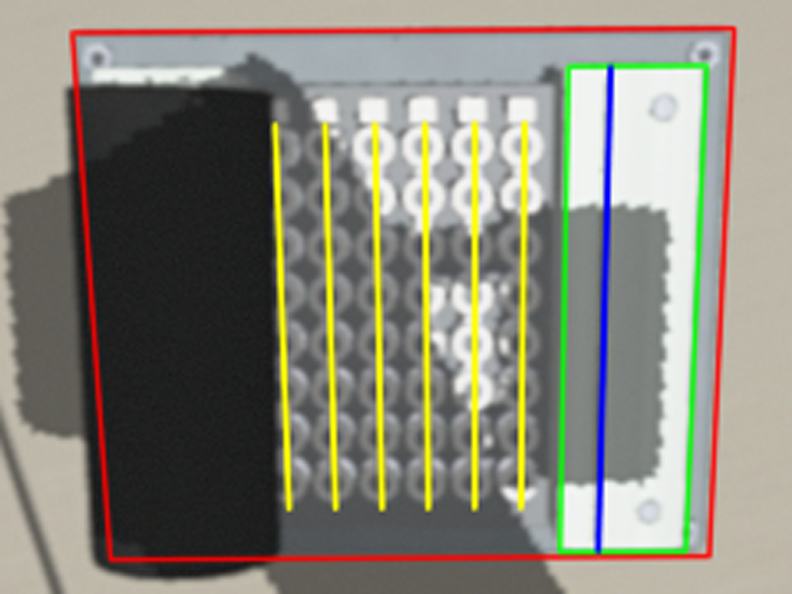

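```bash
cat >> h.py <<'E'
O=np.array([0.5513,0.0942]);YAW=-13.9
def toj(P):
    c,s=np.cos(np.radians(YAW)),np.sin(np.radians(YAW)); d=P[...,:2]-O
    return np.stack([c*d[...,0]+s*d[...,1],-s*d[...,0]+c*d[...,1],P[...,2]],-1)
def fw(x,y,z=0):
    c,s=np.cos(np.radians(YAW)),np.sin(np.radians(YAW)); return np.array([O[0]+c*x-s*y,O[1]+s*x+c*y,z])
def roller_fit(ci,d,m):
    from scipy.optimize import least_squares
    p=toj(cloud(ci,d)[cv2.erode(m.astype(np.uint8),np.ones((3,3)))>0]); p=p[(p[:,2]>.06)&(abs(p[:,0])<.075)]
    f=lambda v:(np.hypot(p[:,1]-v[0]-v[1]*p[:,0],p[:,2]-v[2])-.025)
    r=least_squares(f,[np.median(p[:,1]),0,.073],loss="soft_l1",f_scale=.001)
    return r.x, np.degrees(np.arctan(-r.x[1])), np.abs(f(r.x)).mean(), p[:,0].min(),p[:,0].max(),len(p)
E
python3 - <<'E'
from h import *
z=np.load("w2.npz"); print(roller_fit(z,z["d"],np.load("m2_roller.npy")))
for n in("top","side"):
    z=np.load(n+"_0.npz"); print(n,roller_fit(z,z["d"],cv2.imread(f"pics/m_{n}_roller.png",0)>0))
E
```

```text
(array([ 0.05617508, -0.02022172,  0.07181146]), np.float64(1.1584611049761941), np.float64(0.0017426558317628748), np.float64(-0.05829211308361443), np.float64(0.05946093610448452), 8617)
top (array([ 0.05484422, -0.02779486,  0.07288335]), np.float64(1.5921183392208866), np.float64(0.002452545986824416), np.float64(-0.060445449565389726), np.float64(0.05767342159689771), 542)
side (array([ 0.05553385, -0.01074578,  0.07342128]), np.float64(0.6156643522924482), np.float64(0.002389480346425468), np.float64(-0.06399594280099544), np.float64(0.055493396118415805), 944)
```

Emit:
{"fn": "move_arm", "kwargs": {"moves": [[-4, 8, 35, 0, -1, 0], [-8, 18, 71, 0, -2, 0], [-12, 30, 107, 0, -3, 0], [-17, 45, 143, 0, -4, 0], [-21, 60, 178, 0, -5, 0], [-25, 75, 214, 0, -6, 0], [-29, 90, 250, 0, -7, 0], [-33, 105, 286, 0, -8, 0], [-37, 120, 321, 0, -9, 0], [-42, 135, 357, 0, -10, 0], [-46, 148, 393, 0, -10.3, 0], [-46, 150, 393, 0, -10.3, 0], [-46, 150, 393, 0, -10.3, 0], [-46, 150, 393, 0, -10.3, 0]]}}

```text
time_s: 4.63
tool_pos: [0.467, -0.3033, 0.0993]
tool_rot: [-90.0, -0.0, 175.8]
force: [-0.1, 0.5, 0.3]
grip_width: 0.0871
```

Run:
```python
from cell import env,read_camera,camera_info,models
from h import *
o=env.get_obs(); print(o["time_s"],o["tool_pos"],o["tool_rot"],o["qpos"],np.abs(o["joint_velocities"]).max())
ci=camera_info("wrist"); im,d=read_camera("wrist"); np.savez("w3.npz",im=im,d=d,**ci); cv2.imwrite("pics/w3.png",im[:,:,::-1])
P=cloud(ci,d)
r=models.cut_out("float","wrist"); m=r[0]["mask"];  p=P[m&(d>0)];h=p[p[:,2]>0.047]; print("handle",cv2.minAreaRect(h[:,:2].astype(np.float32)),np.median(h,0),len(h))
```

```text
4.6333 [ 0.46701826 -0.30329552  0.09927253] [-9.00364980e+01 -4.41048579e-02  1.75807669e+02] [ 49.35001541  14.6240213  -21.60543677 104.91853192   6.04725912
  61.63447971 -68.69598813] 1.8514168064079495
handle ((0.4742812514305115, -0.30334708094596863), (0.1043587327003479, 0.05026770010590553), 85.30126953125) [ 0.47605928 -0.30210809  0.05171623] 5716
```

View pics/w3.png

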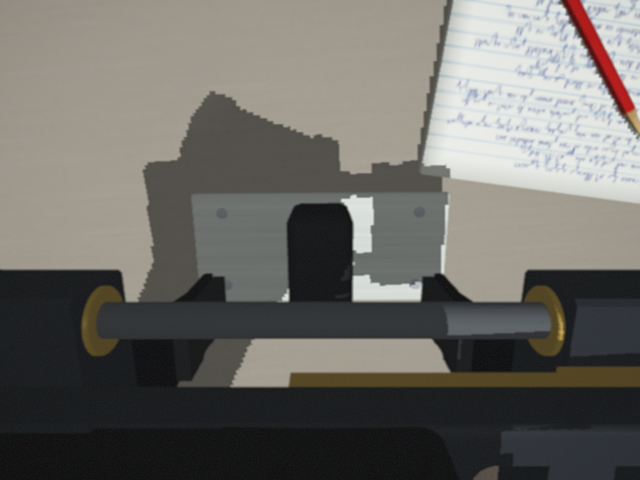

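Emit:
{"fn": "move_arm", "kwargs": {"moves": [[-2, 15, 0, 0, 0, 0], [-2, 32, 0, 0, 0, 0], [-2, 48, 0, 0, 0, 0], [-2, 60, 0, 0, 0, 0], [-2, 68, 0, 0, 0, 0], [-2, 73, 0, 0, 0, 0], [-2, 76, 0, 0, 0, 0], [-2, 76, 0, 0, 0, 0], [-2, 76, 0, 0, 0, 0]]}}

```text
time_s: 5.48
tool_pos: [0.4706, -0.3027, 0.0241]
tool_rot: [-90.0, 0.0, 176.0]
force: [-0.5, -0.4, -0.3]
grip_width: 0.0871
```

Emit:
{"fn": "move_arm", "kwargs": {"moves": [[0, 0, 0, 0, 0, 0], [0, 0, 0, 0, 0, 0], [0, 0, 0, 0, 0, 0], [0, 0, 0, 0, 0, 0], [0, 0, 0, 0, 0, 0], [0, 0, 0, 0, 0, 0], [0, 0, 0, 0, 0, 0], [0, 0, 0, 0, 0, 0]], "claw": 25, "newtons": 55}}

```text
time_s: 6.15
tool_pos: [0.4701, -0.3025, 0.0235]
tool_rot: [-90.0, -0.0, 176.0]
force: [-0.1, 0.2, 1.0]
grip_width: 0.0417
```

Emit:
{"fn": "move_arm", "kwargs": {"moves": [[0, 0, 0, 0, 0, 0], [0, 0, 0, 0, 0, 0], [0, 0, 0, 0, 0, 0], [0, 0, 0, 0, 0, 0], [0, 0, 0, 0, 0, 0]]}}

```text
time_s: 6.57
tool_pos: [0.4702, -0.3023, 0.0235]
tool_rot: [-90.0, -0.0, 176.0]
force: [-0.4, 0.8, -0.4]
grip_width: 0.0357
```

Run:
```python
from cell import env
print(env.get_obs())
```

```text
{'time_s': 6.5667, 'qpos': array([ 48.0889296 ,  20.24737245, -20.84329025, 107.89899594,
         8.81272221,  53.41476301, -70.86073191]), 'joint_velocities': array([ 0.03405602, -0.11725893, -0.00409637,  0.07299561,  0.11276266,
       -0.03365511, -0.00894686]), 'effort': array([ 2.89460588e-01, -4.31799316e+01, -3.10648687e+00, -2.55561197e+01,
        1.53901395e-01, -1.69281210e-01,  3.50332710e-03]), 'tool_pos': array([ 0.47015545, -0.30233327,  0.02353235]), 'tool_rot': array([-9.00095204e+01, -4.44695803e-03,  1.75987569e+02]), 'force': array([-0.39150127,  0.75338186, -0.35070908]), 'wrist_torque': array([ 0.15641832,  0.02852335, -0.01766422]), 'grip_width': 0.03568820009975682}
```

Emit:
{"fn": "move_arm", "kwargs": {"moves": [[0, -4, 0, 0, 0, 0], [0, -15, 0, 0, 0, 0], [0, -35, 0, 0, 0, 0], [0, -60, 0, 0, 0, 0], [0, -85, 0, 0, 0, 0], [0, -105, 0, 0, 0, 0], [0, -120, 0, 0, 0, 0], [0, -128, 0, 0, 0, 0], [0, -128, 0, 0, 0, 0]]}}

```text
time_s: 7.32
tool_pos: [0.4711, -0.3032, 0.154]
tool_rot: [-89.9, 0.2, 176.0]
force: [-0.6, -0.9, -3.4]
grip_width: 0.0354
```

Emit:
{"fn": "move_arm", "kwargs": {"moves": [[-2, 0, -10, 0, 0.2, 0], [-5, 0, -32, 0, 0.7, 0], [-10, 0, -67, 0, 1.5, 0], [-15, 0, -105, 0, 2.3, 0], [-20, 0, -143, 0, 3.1, 0], [-26, 0, -181, 0, 4, 0], [-31, 0, -219, 0, 4.8, 0], [-37, 0, -257, 0, 5.6, 0], [-42, 0, -295, 0, 6.5, 0], [-47, 0, -333, 0, 7.3, 0], [-53, 0, -371, 0, 8.1, 0], [-58, 0, -409, 0, 8.9, 0], [-63, 0, -445, 0, 9.7, 0], [-67, 0, -475, 0, 10.3, 0], [-70, 0, -495, 0, 10.7, 0], [-72, 0, -506, 0, 11, 0], [-72.5, 0, -510, 0, 11, 0], [-72.5, 0, -510, 0, 11, 0], [-72.5, 0, -510, 0, 11, 0], [-72.5, 0, -510, 0, 11, 0]]}}

```text
time_s: 8.98
tool_pos: [0.5779, 0.1994, 0.1508]
tool_rot: [-89.9, -0.0, 164.9]
force: [0.4, -0.5, -3.7]
grip_width: 0.0358
```

Run:
```python
from cell import env,read_camera,camera_info,models
from h import *
o=env.get_obs(); print(o["time_s"],o["tool_pos"],o["tool_rot"],o["qpos"],o["force"],o["wrist_torque"],o["grip_width"],np.abs(o["joint_velocities"]).max())
print("tcp in jig",toj(o["tool_pos"]),o["tool_rot"][2]-180-YAW)
for n in("side","top","wrist"):
    ci=camera_info(n); im,d=read_camera(n); np.savez(f"{n}4.npz",im=im,d=d,**ci); cv2.imwrite(f"pics/{n}4.png",im[:,:,::-1])
z=np.load("side4.npz");cv2.imwrite("pics/side4c.png",cv2.resize(z["im"][150:350,220:420,::-1],None,fx=3,fy=3,interpolation=cv2.INTER_CUBIC))
```

```text
8.9833 [0.57792085 0.1993681  0.15082872] [-8.98982427e+01 -4.02624356e-02  1.64878015e+02] [   9.79356384   21.07799675  -38.61305249   93.73950664   13.85676156
   70.1473673  -136.83397337] [ 0.43871139 -0.50194578 -3.65779741] [0.02441589 0.04445765 0.00650559] 0.03580681658601348 0.4549555547403639
tcp in jig [0.00057697 0.10848348 0.15082872] -1.2219846586607215
```

View pics/side4c.png

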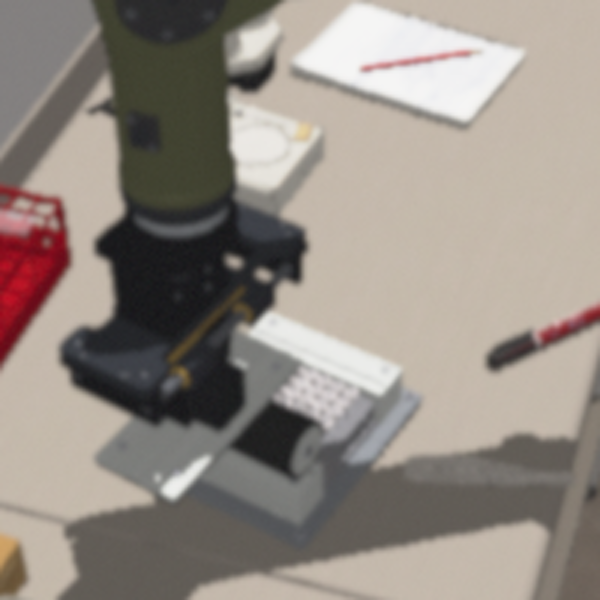

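View pics/wrist4.png

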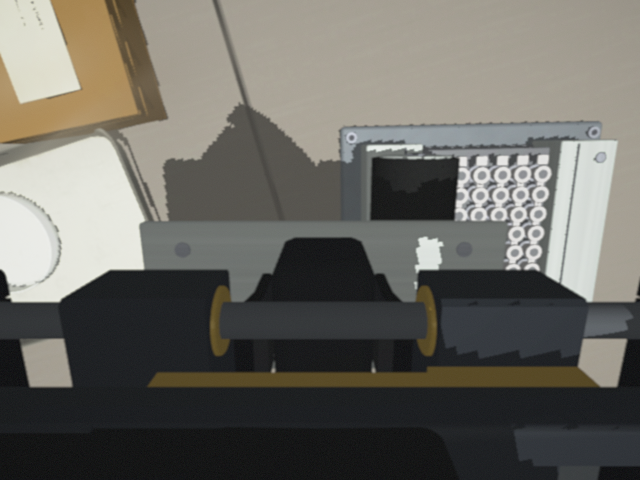

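Emit:
{"fn": "move_arm", "kwargs": {"moves": [[0, 6, 0, 0, 0, 0], [0, 14, 0, 0, 0, 0], [0, 20, 0, 0, 0, 0], [0, 24, 0, 0, 0, 0], [0, 26, 0, 0, 0, 0], [0, 26, 0, 0, 0, 0], [0, 26, 0, 0, 0, 0]]}}

```text
time_s: 9.72
tool_pos: [0.5781, 0.2012, 0.1254]
tool_rot: [-90.0, -0.0, 165.0]
force: [-0.4, -0.4, -2.9]
grip_width: 0.0355
```

Emit:
{"fn": "move_arm", "kwargs": {"moves": [[0, 0.5, 0, 0, 0, 0], [0, 1, 0, 0, 0, 0], [0, 1.5, 0, 0, 0, 0], [0, 2, 0, 0, 0, 0], [0, 2, 0, 0, 0, 0]]}}

```text
time_s: 10.13
tool_pos: [0.5782, 0.2011, 0.1235]
tool_rot: [-90.0, -0.0, 165.0]
force: [-0.2, -0.1, -3.3]
grip_width: 0.0352
```

Emit:
{"fn": "move_arm", "kwargs": {"moves": [[0, 0.4, 0, 0, 0, 0], [0, 0.8, 0, 0, 0, 0], [0, 1.2, 0, 0, 0, 0], [0, 1.6, 0, 0, 0, 0], [0, 1.6, 0, 0, 0, 0]]}}

```text
time_s: 10.55
tool_pos: [0.5781, 0.2011, 0.1218]
tool_rot: [-90.0, -0.0, 165.0]
force: [0.3, -0.2, -2.5]
grip_width: 0.0359
```

Emit:
{"fn": "move_arm", "kwargs": {"moves": [[0, 0.3, 0, 0, 0, 0], [0, 0.6, 0, 0, 0, 0], [0, 0.9, 0, 0, 0, 0], [0, 0.9, 0, 0, 0, 0]]}}

```text
time_s: 10.88
tool_pos: [0.5783, 0.2014, 0.1215]
tool_rot: [-90.0, 0.0, 165.0]
force: [-0.3, -0.1, 0.0]
grip_width: 0.0356
```

Emit:
{"fn": "move_arm", "kwargs": {"moves": [[0, 0.4, 0, 0, 0, 0], [0, 0.8, 0, 0, 0, 0], [0, 1.2, 0, 0, 0, 0], [0, 1.5, 0, 0, 0, 0], [0, 1.5, 0, 0, 0, 0]]}}

```text
time_s: 11.3
tool_pos: [0.5785, 0.202, 0.1214]
tool_rot: [-90.0, 0.1, 165.0]
force: [-2.3, 1.1, 7.9]
grip_width: 0.0357
```

Run:
```python
from cell import env
print(env.get_obs())
```

```text
{'time_s': 11.3, 'qpos': array([   9.21302371,   22.67955304,  -38.21717499,   95.43131221,
         15.03286239,   67.03036385, -137.74246097]), 'joint_velocities': array([ 0.04486175,  0.08957521,  0.01224638,  0.06974289, -0.06038974,
       -0.0610718 , -0.07459762]), 'effort': array([  0.75976197, -40.65640211,  -5.8522962 , -26.79100692,
         0.41130882,  -1.33494884,   0.10964286]), 'tool_pos': array([0.57849829, 0.20202676, 0.12136379]), 'tool_rot': array([-9.00446559e+01,  7.41819792e-02,  1.65005873e+02]), 'force': array([-2.32491063,  1.13903915,  7.90067821]), 'wrist_torque': array([-0.377703  ,  0.91541511, -0.08941867]), 'grip_width': 0.03571219422809563}
```

Emit:
{"fn": "move_arm", "kwargs": {"moves": [[0, 0.3, 0, 0, 0, 0], [0, 0.6, 0, 0, 0, 0], [0, 0.8, 0, 0, 0, 0], [0, 0.8, 1, 0, 0, 0], [0, 0.8, 3, 0, 0, 0], [0, 0.8, 5, 0, 0, 0], [0, 0.8, 5, 0, 0, 0]]}}

```text
time_s: 11.88
tool_pos: [0.5772, 0.1973, 0.1213]
tool_rot: [-90.1, 0.1, 165.0]
force: [-4.3, 0.1, 9.9]
grip_width: 0.0358
```

Emit:
{"fn": "move_arm", "kwargs": {"moves": [[0.3, 0.2, 2, 0, 0, 0], [0.5, 0.4, 4, 0, 0, 0], [0.7, 0.5, 6, 0, 0, 0], [0.7, 0.6, 9, 0, 0, 0], [0.7, 0.6, 12, 0, 0, 0]]}}

```text
time_s: 12.3
tool_pos: [0.5743, 0.1868, 0.1214]
tool_rot: [-90.2, 0.2, 165.0]
force: [-2.5, 2.9, 12.9]
grip_width: 0.0356
```

Emit:
{"fn": "move_arm", "kwargs": {"moves": [[0.2, 0, 2.5, 0, 0, 0], [0.3, 0, 5, 0, 0, 0], [0.3, 0, 7.5, 0, 0, 0], [0.3, 0, 10, 0, 0, 0], [0.3, 0, 12.5, 0, 0, 0]]}}

```text
time_s: 12.72
tool_pos: [0.571, 0.1743, 0.1213]
tool_rot: [-90.1, 0.2, 165.0]
force: [-2.9, 0.8, 12.1]
grip_width: 0.036
```

Emit:
{"fn": "move_arm", "kwargs": {"moves": [[0.2, 0, 2.5, 0, 0, 0], [0.4, 0, 5, 0, 0, 0], [0.5, 0.1, 7.5, 0, 0, 0], [0.5, 0.1, 10, 0, 0, 0], [0.5, 0.1, 12.5, 0, 0, 0]]}}

```text
time_s: 13.13
tool_pos: [0.5677, 0.1628, 0.1213]
tool_rot: [-90.2, 0.3, 165.0]
force: [-2.2, 1.3, 12.1]
grip_width: 0.036
```

Run:
```python
from cell import env,read_camera,camera_info,models
from h import *
o=env.get_obs(); print(o["time_s"],o["tool_pos"],o["tool_rot"],o["force"],o["wrist_torque"],o["qpos"])
print("tcp in jig",toj(o["tool_pos"]),o["tool_rot"][2]-180-YAW)
ci=camera_info("wrist"); im,d=read_camera("wrist"); np.savez("w5.npz",im=im,d=d,**ci); cv2.imwrite("pics/w5.png",im[:,:,::-1])
r=models.cut_out("roller","wrist"); m=r[0]["mask"]; np.save("m5",m); print(r[0]["score"],m.sum(),roller_fit(ci,d,m))
```

```text
13.1333 [0.56766661 0.16282429 0.12134312] [-90.18766233   0.26145291 165.03477628] [-2.21301469  1.31056616 12.06383916] [ 0.02020427  0.71072807 -0.04866809] [  13.41971665   19.6875467   -38.15351289   98.86110822   13.21687473
   65.67780775 -133.49148693]
tcp in jig [-0.00059814  0.07054645  0.12134312] -1.0652237166840504
0.97 6416 (array([ 0.03630043, -0.02444007,  0.07170951]), np.float64(1.4000340571363545), np.float64(0.001600909363556015), np.float64(0.029725610509115194), np.float64(0.06669428391319851), 6077)
```

View pics/w5.png

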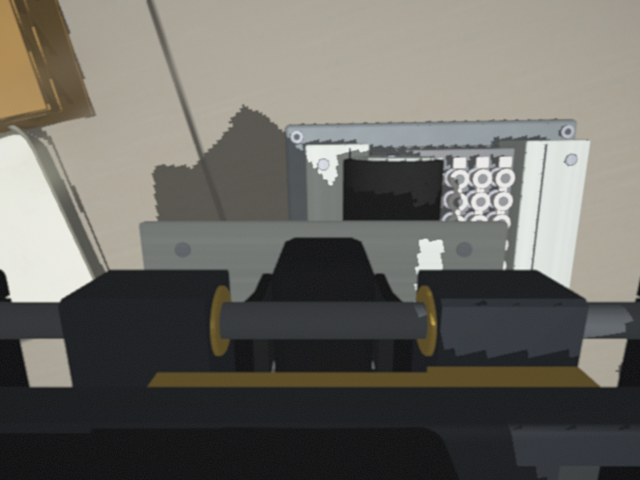

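Run:
```python
from h import *
for f,mf in(("w2","m2_roller"),("w5","m5")):
    z=np.load(f+".npz"); m=np.load(mf+".npy"); p=toj(cloud(z,z["d"]))
    ys,xs=np.where(m); u=int((xs.min()+xs.max())/2)
    print(f,ys.min(),ys.max(),xs.min(),xs.max())
    for v in range(ys.min()-3,ys.min()+8): print(v,m[v,u],np.round(p[v,u],4),z["im"][v,u])
    yc=.0562 if f=="w2" else .0363
    for x in(.057,.059,.062,.066): print(x,w2p(z,fw(x,yc,.098)),w2p(z,fw(x,yc,.073)))
```

```text
w2 114 266 209 274
111 False [0.0658 0.0596 0.047 ] [224 229 225]
112 False [0.0649 0.0596 0.0468] [236 240 236]
113 False [0.0642 0.0598 0.0464] [235 239 236]
114 True [0.0603 0.051  0.0904] [210 217 210]
115 True [0.0593 0.0501 0.0949] [138 143 139]
116 True [0.0585 0.0498 0.0964] [73 76 73]
117 True [0.0578 0.05   0.0958] [49 49 49]
118 True [0.0571 0.0501 0.0957] [44 45 46]
119 True [0.0563 0.0498 0.0971] [48 48 48]
120 True [0.0557 0.0502 0.0953] [49 50 50]
121 True [0.055  0.0502 0.0957] [46 49 48]
0.057 [232.10525973 118.0266656 ] [239.16098538 119.90003018]
0.059 [231.93661846 115.20065166] [239.01651515 117.29630301]
0.062 [231.68257696 110.94353942] [238.79895688 113.3753407 ]
0.066 [231.34182418 105.23335893] [238.5072758  108.11849349]
w5 154 221 342 443
151 False [0.062  0.0294 0.0382] [79 81 82]
152 False [0.0614 0.0295 0.0389] [78 80 81]
153 False [0.0608 0.0295 0.0389] [74 75 76]
154 True [0.0612 0.0349 0.0712] [79 80 83]
155 True [0.0609 0.0359 0.0773] [122 125 130]
156 True [0.0604 0.036  0.0778] [152 156 162]
157 True [0.0601 0.0368 0.0824] [145 150 151]
158 True [0.0599 0.0382 0.0906] [174 181 176]
159 True [0.0595 0.0384 0.0918] [204 213 206]
160 True [0.059  0.0382 0.0908] [180 187 181]
161 True [0.0588 0.0391 0.0962] [112 117 114]
0.057 [398.92387214 165.2829954 ] [389.66136792 162.63323425]
0.059 [399.05387111 160.64088428] [389.75222653 158.56325663]
0.062 [399.25025441 153.62826634] [389.88936123 152.4203588 ]
0.066 [399.51471709 144.18461333] [390.07380593 144.15822724]
```

Emit:
{"fn": "move_arm", "kwargs": {"moves": [[0.2, 0, 2.5, 0, -0.05, 0], [0.4, 0, 5, 0, -0.1, 0], [0.4, 0, 7.5, 0, -0.15, 0], [0.4, 0, 10, 0, -0.2, 0], [0.4, 0, 12.5, 0, -0.2, 0], [0.4, 0, 15, 0, -0.2, 0]]}}

```text
time_s: 13.73
tool_pos: [0.5637, 0.1479, 0.1214]
tool_rot: [-90.2, 0.3, 165.2]
force: [-2.1, 1.0, 12.3]
grip_width: 0.0354
```

Emit:
{"fn": "move_arm", "kwargs": {"moves": [[0.2, 0, 2.5, 0, -0.05, 0], [0.4, 0, 5, 0, -0.1, 0], [0.4, 0, 7.5, 0, -0.15, 0], [0.4, 0, 10, 0, -0.2, 0], [0.4, 0, 12.5, 0, -0.2, 0], [0.4, 0, 15, 0, -0.2, 0]]}}

```text
time_s: 14.23
tool_pos: [0.5598, 0.1338, 0.1214]
tool_rot: [-90.2, 0.3, 165.4]
force: [-1.2, 2.1, 12.3]
grip_width: 0.0355
```

Emit:
{"fn": "move_arm", "kwargs": {"moves": [[0.1, 0, 2.5, 0, -0.05, 0], [0.2, 0, 5, 0, -0.1, 0], [0.2, 0, 7.5, 0, -0.15, 0], [0.2, 0, 10, 0, -0.2, 0], [0.2, 0, 12.5, 0, -0.2, 0], [0.2, 0, 15, 0, -0.2, 0]]}}

```text
time_s: 14.73
tool_pos: [0.5558, 0.1188, 0.1213]
tool_rot: [-90.1, 0.3, 165.6]
force: [-0.3, 1.1, 12.6]
grip_width: 0.0359
```

Emit:
{"fn": "move_arm", "kwargs": {"moves": [[0.1, 0, 2.5, 0, -0.05, 0], [0.2, 0, 5, 0, -0.1, 0], [0.2, 0, 7.5, 0, -0.15, 0], [0.2, 0, 10, 0, -0.2, 0], [0.2, 0, 12.5, 0, -0.2, 0], [0.2, 0, 15, 0, -0.2, 0]]}}

```text
time_s: 15.23
tool_pos: [0.5521, 0.1047, 0.1213]
tool_rot: [-90.2, 0.3, 165.8]
force: [-0.8, 0.7, 13.2]
grip_width: 0.0356
```

```bash
cat > look.py <<'E'
import sys
from cell import env,read_camera,camera_info,models
from h import *
n=sys.argv[1]
o=env.get_obs(); print(o["time_s"],o["tool_pos"],o["tool_rot"],o["force"],o["wrist_torque"],o["qpos"])
print("tcp in jig",toj(o["tool_pos"]),o["tool_rot"][2]-180-YAW)
ci=camera_info("wrist"); im,d=read_camera("wrist"); np.savez(n+".npz",im=im,d=d,**ci); cv2.imwrite(f"pics/{n}.png",im[:,:,::-1])
r=models.cut_out("roller","wrist"); m=r[0]["mask"]; np.save("m_"+n,m); print(r[0]["score"],m.sum(),roller_fit(ci,d,m))
E
python3 look.py w6
```

```text
15.2333 [0.55206704 0.10471626 0.12133023] [-90.19180035   0.33454744 165.78198965] [-0.75878099  0.669716   13.2099928 ] [ 0.33940441  0.38105166 -0.15286538] [  19.40566547   15.84419403  -37.59540895  102.945073     10.65624757
   64.38140494 -125.92598279]
tcp in jig [-0.00178172  0.01039257  0.12133023] -0.3180103507026839
0.83 6406 (array([ 0.0062812 , -0.01256006,  0.07176938]), np.float64(0.7196007946909785), np.float64(0.001404633062610025), np.float64(0.02925138096456011), np.float64(0.06530642652067375), 6068)
```

View pics/w6.png

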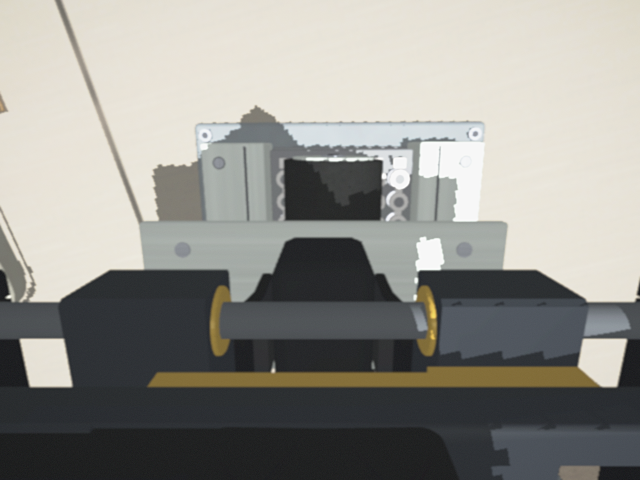

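Emit:
{"fn": "move_arm", "kwargs": {"moves": [[0, 0, 2.5, 0, -0.05, 0], [0.1, 0, 5, 0, -0.1, 0], [0.1, 0, 7.5, 0, -0.15, 0], [0.1, 0, 10, 0, -0.2, 0], [0.1, 0, 12.5, 0, -0.2, 0], [0.1, 0, 15, 0, -0.2, 0]]}}

```text
time_s: 15.83
tool_pos: [0.5483, 0.0899, 0.1213]
tool_rot: [-90.2, 0.3, 166.0]
force: [-0.9, 2.1, 12.0]
grip_width: 0.0352
```

Emit:
{"fn": "move_arm", "kwargs": {"moves": [[0, 0, 2.5, 0, -0.05, 0], [0, 0, 5, 0, -0.1, 0], [0, 0, 7.5, 0, -0.15, 0], [0, 0, 10, 0, -0.2, 0], [0, 0, 12.5, 0, -0.2, 0], [0, 0, 15, 0, -0.2, 0]]}}

```text
time_s: 16.33
tool_pos: [0.5446, 0.0756, 0.1213]
tool_rot: [-90.2, 0.3, 166.2]
force: [-2.0, 1.3, 11.9]
grip_width: 0.0352
```

Emit:
{"fn": "move_arm", "kwargs": {"moves": [[0.2, 0, 2.5, 0, -0.05, 0], [0.2, 0.1, 5, 0, -0.1, 0], [0.2, 0.1, 7.5, 0, -0.15, 0], [0.2, 0.1, 10, 0, -0.2, 0], [0.2, 0.1, 12.5, 0, -0.2, 0], [0.2, 0.1, 15, 0, -0.2, 0]]}}

```text
time_s: 16.83
tool_pos: [0.541, 0.0612, 0.1212]
tool_rot: [-90.2, 0.3, 166.4]
force: [-0.6, 2.4, 12.2]
grip_width: 0.0357
```

Emit:
{"fn": "move_arm", "kwargs": {"moves": [[0.1, 0, 2.5, 0, -0.05, 0], [0.1, 0, 5, 0, -0.1, 0], [0.1, 0, 7.5, 0, -0.15, 0], [0.1, 0, 10, 0, -0.2, 0], [0.1, 0, 12.5, 0, -0.2, 0], [0.1, 0, 15, 0, -0.2, 0]]}}

```text
time_s: 17.33
tool_pos: [0.5374, 0.0464, 0.1212]
tool_rot: [-90.2, 0.3, 166.6]
force: [-0.8, 2.1, 11.5]
grip_width: 0.0355
```

```bash
python3 look.py w7
```

```text
17.3333 [0.53736686 0.04637031 0.12121221] [-90.16690778   0.33991078 166.56767374] [-0.75142298  2.11447247 11.53543316] [ 0.71603682  0.4473094  -0.15093117] [  25.02347536   12.6944616   -36.34988471  106.04063572    8.35030259
   63.53898964 -117.77625904]
tcp in jig [-0.0020351  -0.0497762   0.12121221] 0.4676737401243205
0.77 6467 (array([-0.02386413, -0.00320377,  0.07173821]), np.float64(0.18356170526704382), np.float64(0.0015615455242901665), np.float64(0.028538958063142127), np.float64(0.06504981772310858), 6126)
```

View pics/w7.png

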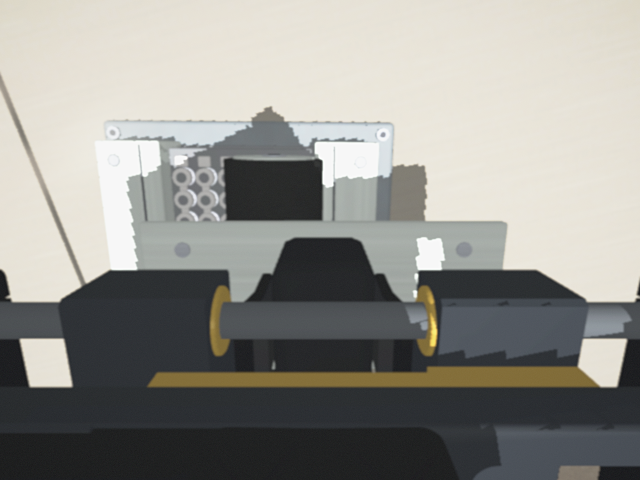

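Emit:
{"fn": "move_arm", "kwargs": {"moves": [[0.1, 0.1, 2.5, 0, -0.05, 0], [0.1, 0.2, 5, 0, -0.1, 0], [0.1, 0.2, 7.5, 0, -0.1, 0], [0.1, 0.2, 10, 0, -0.1, 0], [0.1, 0.2, 12.5, 0, -0.1, 0], [0.1, 0.2, 15, 0, -0.1, 0]]}}

```text
time_s: 17.93
tool_pos: [0.5338, 0.0317, 0.1211]
tool_rot: [-90.2, 0.3, 166.7]
force: [-2.9, -0.6, 13.8]
grip_width: 0.0355
```

Emit:
{"fn": "move_arm", "kwargs": {"moves": [[0, 0.1, 2.5, 0, 0, 0], [0, 0.2, 5, 0, 0, 0], [0, 0.2, 7.5, 0, 0, 0], [0, 0.2, 10, 0, 0, 0], [0, 0.2, 12.5, 0, 0, 0], [0, 0.2, 15, 0, 0, 0]]}}

```text
time_s: 18.43
tool_pos: [0.5302, 0.0171, 0.121]
tool_rot: [-90.1, 0.3, 166.7]
force: [-2.7, 0.0, 14.8]
grip_width: 0.0361
```

Emit:
{"fn": "move_arm", "kwargs": {"moves": [[0.1, -0.1, 2.5, 0, 0, 0], [0.2, -0.3, 5, 0, 0, 0], [0.3, -0.4, 7.5, 0, 0, 0], [0.3, -0.5, 10, 0, 0, 0], [0.3, -0.5, 12.5, 0, 0, 0], [0.3, -0.5, 15, 0, 0, 0], [0.3, -0.5, 17.5, 0, 0, 0], [0.3, -0.5, 19, 0, 0, 0], [0.3, -0.5, 19, 0, 0, 0]]}}

```text
time_s: 19.18
tool_pos: [0.5255, -0.002, 0.1212]
tool_rot: [-90.1, 0.3, 166.6]
force: [-1.8, 0.4, 13.5]
grip_width: 0.0359
```

```bash
python3 look.py w8
python3 - <<'E'
from h import *
z=np.load("w8.npz");cv2.imwrite("pics/w8c.png",cv2.resize(z["im"][100:240,60:380,::-1],None,fx=2.5,fy=2.5,interpolation=cv2.INTER_CUBIC))
E
```

```text
19.1833 [ 0.52551402 -0.00199443  0.12119134] [-90.11287952   0.31525639 166.63170876] [-1.82514815  0.35570332 13.513722  ] [ 0.94839091  0.61301667 -0.00164976] [  29.26446835   10.67616252  -34.77890487  107.89223396    6.79472589
   63.13228194 -111.46183092]
tcp in jig [-0.00192228 -0.09957204  0.12119134] 0.5317087574966823
0.97 6537 (array([-0.04887299,  0.00325177,  0.07170568]), np.float64(-0.18631212591628407), np.float64(0.001510615534054806), np.float64(0.027922230823356), np.float64(0.06521459331524607), 6191)
```

View pics/w8c.png

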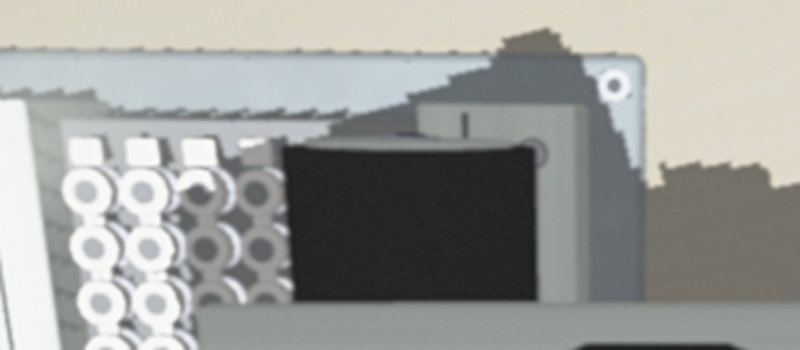

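```bash
cat > park.py <<'E'
import sys
from h import *
from scipy.optimize import least_squares
n=sys.argv[1]; lu=eval(sys.argv[2]); rows=eval(sys.argv[3])
z=np.load(n+".npz"); im=z["im"].astype(float).sum(2)
lj=toj(pix2plane(z,lu,.048)); print("line in jig",np.round(lj,4))
# roller silhouettes per row: dark extent
ob=[]
for v in rows:
    dk=np.where(im[v,60:]<200)[0]+60
    m=np.load("m_"+n+".npy")[v]; xs=np.where(m)[0]; ob.append((v,xs.min(),xs.max()))
print(ob)
C=toj(-z["R"].T@z["t"])
def sil(y0,sl):
    out=[]
    for v,a,b in ob:
        # ray plane tangent: at each x on axis row, project circle points at many x, pick those on row v
        X=np.linspace(.0,.06,60); T=np.linspace(0,np.pi,91)
        x,t=np.meshgrid(X,T); P=np.stack([x,y0+sl*x+.025*np.cos(t),.073+.025*np.sin(t)],-1)
        c,s=np.cos(np.radians(YAW)),np.sin(np.radians(YAW))
        W=np.stack([O[0]+c*P[...,0]-s*P[...,1],O[1]+s*P[...,0]+c*P[...,1],P[...,2]],-1)
        q=w2p(z,W); k=[np.interp(v,q[i,::-1,1],q[i,::-1,0]) for i in range(len(T))]
        out+= [min(k)-(a-.5),max(k)-(b+.5)]
    return out
r=least_squares(lambda p:sil(p[0],p[1]),[np.median(lj[:,1]),0],diff_step=1e-3,x_scale=[.01,.01])
print("roller sil y0,slope",r.x,"resid",np.round(sil(*r.x),2))
E
python3 park.py w8 "[(245.6,147),(245.6,153)]" "range(166,218,6)"
python3 - <<'E'
from h import *
z=np.load("w2.npz"); print(toj(pix2plane(z,[(190+606.5/3.3,90+85/3.3),(190+598/3.3,90+530/3.3)],.048)))
E
```

```text
line in jig [[ 0.0634 -0.0553  0.048 ]
 [ 0.0601 -0.0552  0.048 ]]
[(166, np.int64(172), np.int64(273)), (172, np.int64(173), np.int64(272)), (178, np.int64(173), np.int64(274)), (184, np.int64(174), np.int64(274)), (190, np.int64(175), np.int64(274)), (196, np.int64(176), np.int64(274)), (202, np.int64(175), np.int64(274)), (208, np.int64(176), np.int64(273)), (214, np.int64(176), np.int64(273))]
roller sil y0,slope [-0.04898336 -0.00621405] resid [-0.07  0.81 -0.61  1.89 -0.15 -0.02 -0.69  0.07 -1.23  0.15 -1.77  0.24
 -0.31  0.32 -0.85  1.41 -0.39  1.49]
[[ 0.06117228 -0.05511055  0.048     ]
 [-0.05974356 -0.05594155  0.048     ]]
```

Emit:
{"fn": "move_arm", "kwargs": {"moves": [[0.1, 0, 2.5, 0, -0.1, 0], [0.2, 0, 5, 0, -0.2, 0], [0.2, 0, 7.5, 0, -0.3, 0], [0.2, 0, 10, 0, -0.4, 0], [0.2, 0, 12, 0, -0.4, 0], [0.2, 0, 12.8, 0, -0.4, 0], [0.2, 0, 12.8, 0, -0.4, 0], [0.2, 0, 12.8, 0, -0.4, 0]]}}

```text
time_s: 19.95
tool_pos: [0.5227, -0.0144, 0.1212]
tool_rot: [-90.1, 0.4, 167.0]
force: [-0.6, 0.0, 12.5]
grip_width: 0.0358
```

```bash
python3 look.py w9
python3 - <<'E'
from h import *
z=np.load("w9.npz");cv2.imwrite("pics/w9c.png",cv2.resize(z["im"][100:240,40:360,::-1],None,fx=2.5,fy=2.5,interpolation=cv2.INTER_CUBIC))
E
```

```text
19.95 [ 0.52269453 -0.01439434  0.1211665 ] [-90.11332382   0.35596579 167.0287532 ] [-0.6102815   0.03138628 12.46673327] [ 0.90207563  0.34338558 -0.04120365] [  30.35073876   10.24487307  -34.36220435  108.28333442    6.46055969
   63.00348621 -109.45950529]
tcp in jig [-0.0016804  -0.11228615  0.1211665 ] 0.9287531994470104
0.67 6791 (array([-0.05533272,  0.00397159,  0.07171695]), np.float64(-0.22755391783297507), np.float64(0.0017109737005343332), np.float64(0.02744394473330751), np.float64(0.0653614443638213), 6443)
```

View pics/w9c.png

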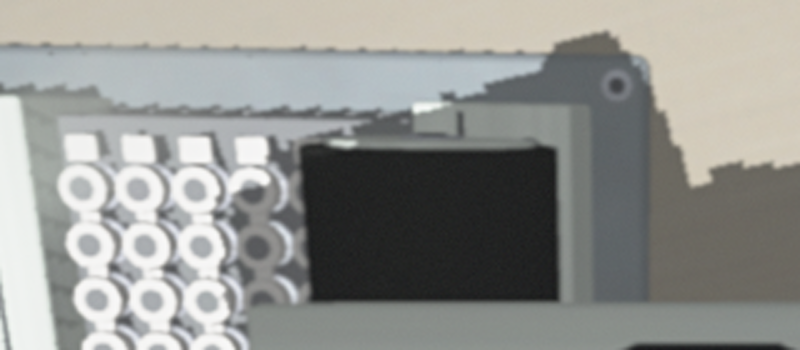

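Emit:
{"fn": "move_arm", "kwargs": {"moves": [[0, -0.5, 0, 0, 0, 0], [0, -1, 0, 0, 0, 0], [0, -1.5, 0, 0, 0, 0], [0, -2, 0, 0, 0, 0], [0, -2.5, 0, 0, 0, 0], [0, -3, 0, 0, 0, 0], [0, -3.5, 0, 0, 0, 0], [0, -4, 0, 0, 0, 0], [0, -5, 0, 0, 0, 0], [0, -8, 0, 0, 0, 0], [0, -16, 0, 0, 0, 0], [0, -26, 0, 0, 0, 0], [0, -36, 0, 0, 0, 0], [0, -42, 0, 0, 0, 0], [0, -42, 0, 0, 0, 0]]}}

```text
time_s: 21.3
tool_pos: [0.5211, -0.0148, 0.1623]
tool_rot: [-90.0, 0.2, 167.1]
force: [0.2, -0.1, -4.3]
grip_width: 0.0355
```

```bash
python3 look.py w10
python3 - <<'E'
from cell import env,read_camera,camera_info,models
from h import *
z=np.load("w10.npz");cv2.imwrite("pics/w10c.png",cv2.resize(z["im"][80:240,40:360,::-1],None,fx=2.5,fy=2.5,interpolation=cv2.INTER_CUBIC))
for n in("top","side"):
    ci=camera_info(n);im,d=read_camera(n);r=models.cut_out("roller",n)
    print(n,r[0]["score"],roller_fit(ci,d,r[0]["mask"]))
    cv2.imwrite(f"pics/{n}10.png",cv2.resize(im[170:330,220:440,::-1],None,fx=3.6,fy=3.6,interpolation=cv2.INTER_CUBIC))
E
```

```text
21.3 [ 0.52107981 -0.01483449  0.1623045 ] [-90.00350633   0.2078947  167.08535554] [ 0.23035759 -0.10984167 -4.25687121] [ 0.01686838 -0.08291378  0.00512974] [  31.01415602    7.65037864  -34.53925918  105.76856799    4.7356256
   67.78494437 -107.97955622]
tcp in jig [-0.00314209 -0.11310131  0.1623045 ] 0.9853555387326143
0.79 5927 (array([-0.05575802, -0.00027688,  0.07174618]), np.float64(0.01586399193457914), np.float64(0.0015029944386997205), np.float64(0.018111413619216275), np.float64(0.06428944477203022), 5611)Traceback (most recent call last):
  File "<stdin>", line 6, in <module>
IndexError: list index out of range
```

View pics/w10c.png

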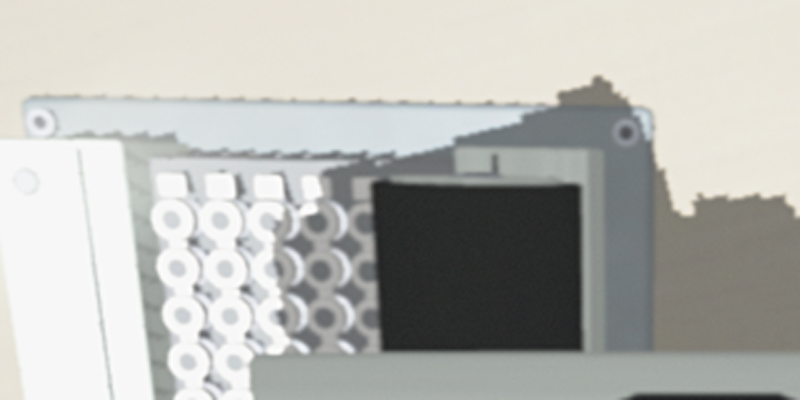

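```bash
cat > caps.py <<'E'
from h import *
def caps(ci,d):
    p=toj(cloud(ci,d)); ok=d>0
    for y in(.0325,.0195,.0065,-.0065,-.0195,-.0325):
        k=ok&(abs(p[...,1]-y)<.0045)&(abs(p[...,0])<.05)&(p[...,2]<.07)&(p[...,2]>.03); q=p[k]
        if len(q): print(y,len(q),np.round(np.percentile(q[:,2],[50,75,90])*1000,1))
    for s in(-1,1):
        k=ok&(abs(s*p[...,1]-.062)<.015)&(abs(p[...,0])<.06)&(p[...,2]<.06)&(p[...,2]>.035); q=p[k]
        print("landing",s,len(q),np.round(np.percentile(q[:,2],[50,75,90])*1000,1) if len(q) else "")
E
python3 - <<'E'
from caps import *
for n in("w2","w10"):
    z=np.load(n+".npz"); print(n); caps(z,z["d"])
E
```

```text
w2
0.0325 858 [49.8 50.5 51.1]
0.0195 1126 [50.  50.7 51.2]
0.0065 1115 [50.2 50.8 51.4]
-0.0065 1110 [50.6 51.3 51.8]
-0.0195 1097 [50.3 51.  51.5]
-0.0325 1088 [50.  50.6 51.1]
landing -1 4398 [47.1 47.5 48. ]
landing 1 0 
w10
0.0325 1658 [46.4 47.2 47.8]
0.0195 1371 [46.7 47.4 47.8]
0.0065 866 [46.5 47.3 47.7]
-0.0065 861 [46.5 47.2 47.8]
-0.0195 425 [47.  47.5 47.9]
landing -1 61 [47.2 47.8 48.4]
landing 1 6059 [47.1 47.6 48. ]
```

Emit:
{"fn": "move_arm", "kwargs": {"moves": [[0, -10, -5, 0, 0, 0], [2, -30, -15, 0, 0, 0], [8, -50, -35, 0, 0, 0], [16, -60, -65, 0, 0, 0], [26, -60, -95, 0, 0, 0], [36, -60, -125, 0, 0, 0], [44, -60, -155, 0, 0, 0], [48, -60, -180, 0, 0, 0], [50, -60, -195, 0, 0, 0], [50, -60, -200, 0, 0, 0], [50, -60, -200, 0, 0, 0], [50, -60, -200, 0, 0, 0]]}}

```text
time_s: 22.5
tool_pos: [0.5159, 0.1902, 0.2199]
tool_rot: [-89.9, -0.0, 167.0]
force: [0.3, -0.8, -4.3]
grip_width: 0.0358
```

```bash
python3 look.py w11
python3 - <<'E'
from caps import *
z=np.load("w11.npz"); caps(z,z["d"])
E
```

```text
22.5 [0.51587308 0.19016852 0.21990731] [-8.99332245e+01 -1.95916541e-02  1.67042534e+02] [ 0.25158945 -0.80523263 -4.29936965] [-0.02535736  0.03673976 -0.04382742] [  16.33642679   10.35341448  -43.69352099   97.35840669    7.41460936
   75.2934651  -131.74442773]
tcp in jig [-0.05744382  0.08464768  0.21990731] 0.9425340495338279
0.88 11711 (array([-0.05570533, -0.00373066,  0.07174466]), np.float64(0.2137500335606964), np.float64(0.002016080647526221), np.float64(-0.05886532362165153), np.float64(0.0580861178480788), 11174)
0.0325 1373 [46.7 47.3 47.9]
0.0195 1365 [46.7 47.3 47.8]
0.0065 1387 [46.6 47.2 47.8]
-0.0065 1408 [46.7 47.3 47.8]
-0.0195 1410 [46.6 47.3 47.8]
-0.0325 1628 [46.8 47.6 67.2]
landing -1 0 
landing 1 5311 [47.1 47.6 48. ]
```

View pics/w11.png

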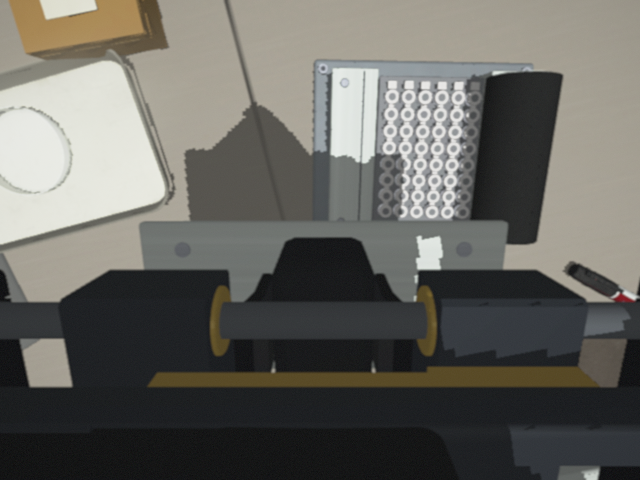

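Emit:
{"fn": "move_arm", "kwargs": {"moves": [[-1, 0, 10, 0, -0.2, 0], [-4, 0, 30, 0, -0.6, 0], [-8, 0, 62, 0, -1.2, 0], [-13, 0, 97, 0, -1.9, 0], [-18, 0, 132, 0, -2.6, 0], [-22, 0, 167, 0, -3.3, 0], [-27, 0, 202, 0, -4, 0], [-31, 0, 237, 0, -4.6, 0], [-36, 8, 272, 0, -5.3, 0], [-40, 20, 307, 0, -6, 0], [-45, 36, 342, 0, -6.6, 0], [-49, 56, 375, 0, -7.3, 0], [-53, 78, 405, 0, -7.9, 0], [-57, 100, 432, 0, -8.4, 0], [-60, 120, 455, 0, -8.8, 0], [-62, 138, 468, 0, -9, 0], [-62, 150, 473, 0, -9, 0], [-62, 157, 473, 0, -9, 0], [-62, 160, 473, 0, -9, 0], [-62, 160, 473, 0, -9, 0]]}}

```text
time_s: 24.27
tool_pos: [0.4707, -0.2822, 0.06]
tool_rot: [-90.1, -0.0, 176.2]
force: [-0.9, 0.3, -2.6]
grip_width: 0.0354
```

Run:
```python
from cell import env,read_camera,camera_info,models
from caps import *
o=env.get_obs(); print(o["time_s"],o["tool_pos"],o["tool_rot"],o["force"])
z=np.load("w11.npz"); print("start line",toj(pix2plane(z,[(362,75),(361,150),(360,215)],.048)))
for n in("top","side"):
    ci=camera_info(n);im,d=read_camera(n);r=models.cut_out("roller",n)
    print(n,[x["score"] for x in r],roller_fit(ci,d,r[0]["mask"]) if r else ""); caps(ci,d)
    cv2.imwrite(f"pics/{n}12.png",cv2.resize(im[170:330,220:440,::-1],None,fx=3.6,fy=3.6,interpolation=cv2.INTER_CUBIC))
```

```text
24.2667 [ 0.470667   -0.28224008  0.05999977] [-9.00522021e+01 -1.38910335e-02  1.76157272e+02] [-0.89135311  0.32900636 -2.55515193]
start line [[ 0.06113831  0.05646656  0.048     ]
 [ 0.00479431  0.05494948  0.048     ]
 [-0.04842531  0.05362867  0.048     ]]
top [0.59, 0.24] (array([-0.05678705, -0.00687845,  0.07254428]), np.float64(0.3941001030418052), np.float64(0.00264383825663463), np.float64(-0.06218076276164039), np.float64(0.051458768577875375), 531)
0.0325 89 [47.8 50.2 51.5]
0.0195 92 [46.7 49.2 52.7]
0.0065 87 [46.3 49.1 51.8]
-0.0065 89 [46.5 48.7 51.7]
-0.0195 82 [47.6 50.  51.9]
-0.0325 1 [46.7 46.7 46.7]
landing -1 1 [58.7 58.7 58.7]
landing 1 367 [47.8 50.1 52.2]
side [0.93] (array([-0.05596799,  0.00515384,  0.07335507]), np.float64(-0.2952904179709487), np.float64(0.0023681402184315757), np.float64(-0.06490449530135106), np.float64(0.05080174267113337), 793)
0.0325 159 [46.6 48.7 49.9]
0.0195 137 [47.4 48.8 50.1]
0.0065 125 [47.2 48.9 50.3]
-0.0065 125 [47.1 48.7 50.4]
-0.0195 118 [47.3 48.8 49.8]
-0.0325 170 [49.  62.6 67.4]
landing -1 10 [41.  44.7 45.5]
landing 1 479 [48.9 50.1 51.1]
```

View pics/side12.png

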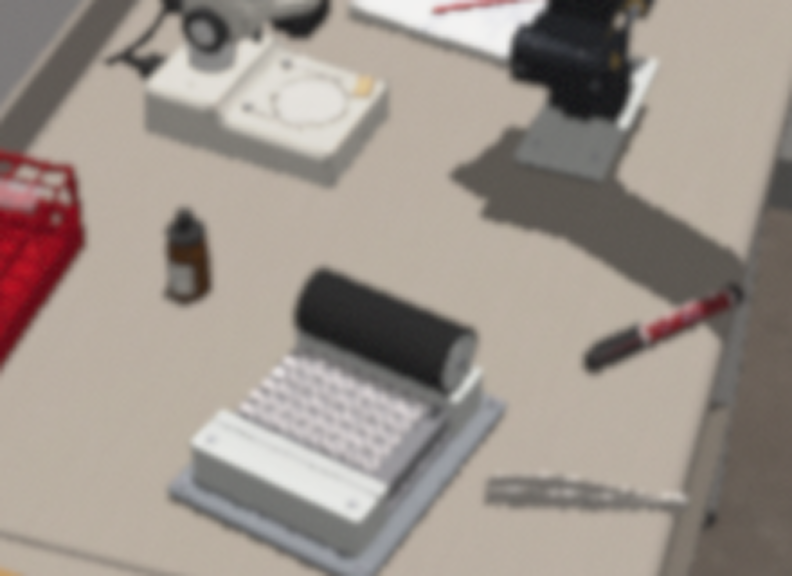

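View pics/top12.png

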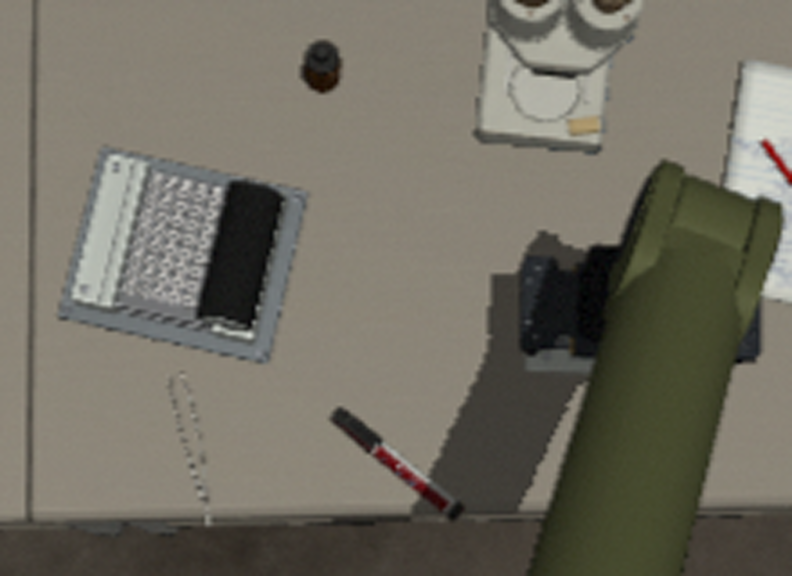

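Emit:
{"fn": "move_arm", "kwargs": {"moves": [[0, 6, 0, 0, 0, 0], [0, 14, 0, 0, 0, 0], [0, 22, 0, 0, 0, 0], [0, 28, 0, 0, 0, 0], [0, 32, 0, 0, 0, 0], [0, 34, 0, 0, 0, 0], [0, 34.5, 0, 0, 0, 0], [0, 35, 0, 0, 0, 0], [0, 35, 0, 0, 0, 0]]}}

```text
time_s: 25.22
tool_pos: [0.4707, -0.2838, 0.0252]
tool_rot: [-90.0, 0.0, 176.1]
force: [0.3, 0.2, -2.8]
grip_width: 0.0357
```

Emit:
{"fn": "move_arm", "kwargs": {"moves": [[0, 0.4, 0, 0, 0, 0], [0, 0.8, 0, 0, 0, 0], [0, 1.2, 0, 0, 0, 0], [0, 1.5, 0, 0, 0, 0], [0, 1.5, 0, 0, 0, 0]]}}

```text
time_s: 25.63
tool_pos: [0.4704, -0.2837, 0.0236]
tool_rot: [-90.0, -0.0, 176.1]
force: [1.1, 0.2, -2.9]
grip_width: 0.0356
```

Emit:
{"fn": "move_arm", "kwargs": {"moves": [[0, 0.4, 0, 0, 0, 0], [0, 0.8, 0, 0, 0, 0], [0, 1.2, 0, 0, 0, 0], [0, 1.2, 0, 0, 0, 0]]}}

```text
time_s: 25.97
tool_pos: [0.4704, -0.2837, 0.0235]
tool_rot: [-90.0, -0.0, 176.1]
force: [-3.6, 2.2, 6.3]
grip_width: 0.0358
```

Emit:
{"fn": "move_arm", "kwargs": {"moves": [[0, -0.4, 0, 0, 0, 0], [0, -0.8, 0, 0, 0, 0], [0, -0.8, 0, 0, 0, 0]]}}

```text
time_s: 26.22
tool_pos: [0.4705, -0.2837, 0.0235]
tool_rot: [-90.0, -0.0, 176.1]
force: [-2.1, 1.4, 4.1]
grip_width: 0.0358
```

Emit:
{"fn": "move_arm", "kwargs": {"moves": [[0, 0, 0, 0, 0, 0], [0, 0, 0, 0, 0, 0], [0, 0, 0, 0, 0, 0], [0, 0, 0, 0, 0, 0], [0, 0, 0, 0, 0, 0], [0, 0, 0, 0, 0, 0], [0, 0, 0, 0, 0, 0], [0, 0, 0, 0, 0, 0]], "claw": 75}}

```text
time_s: 26.88
tool_pos: [0.4705, -0.2837, 0.0231]
tool_rot: [-90.0, 0.0, 176.1]
force: [-0.1, -0.4, -0.5]
grip_width: 0.0732
```

Emit:
{"fn": "move_arm", "kwargs": {"moves": [[0, -5, 0, 0, 0, 0], [0, -18, 0, 0, 0, 0], [0, -40, 0, 0, 0, 0], [0, -70, 0, 0, 0, 0], [0, -105, 0, 0, 0, 0], [0, -140, 0, 0, 0, 0], [0, -170, 0, 0, 0, 0], [0, -190, 0, 0, 0, 0], [0, -200, 0, 0, 0, 0], [0, -200, 0, 0, 0, 0], [0, -200, 0, 0, 0, 0]]}}

```text
time_s: 27.8
tool_pos: [0.4703, -0.2835, 0.2231]
tool_rot: [-90.0, 0.0, 176.1]
force: [0.6, -0.5, -0.4]
grip_width: 0.0747
```

Emit:
{"fn": "move_arm", "kwargs": {"moves": [[0, -5, -10, 0, 0.3, 0], [0, -12, -35, 0, 1, 0], [-1, -20, -70, 0, 2, 0], [-2, -30, -106, 0, 3, 0], [-3, -40, -142, 0, 4, 0], [-4, -47, -178, 0, 5, 0], [-5, -47, -214, 0, 6, 0], [-6, -47, -250, 0, 7, 0], [-7, -47, -285, 0, 8, 0], [-8, -47, -312, 0, 9, 0], [-8, -47, -325, 0, 10, 0], [-8, -47, -325, 0, 10, 0], [-8, -47, -325, 0, 10, 0]]}}

```text
time_s: 28.88
tool_pos: [0.4997, 0.0406, 0.2689]
tool_rot: [-89.9, -0.1, 166.2]
force: [0.3, -0.5, 0.3]
grip_width: 0.0748
```

```bash
python3 look.py w13
python3 - <<'E'
from cell import env,read_camera,camera_info,models
from caps import *
z=np.load("w13.npz"); caps(z,z["d"])
for n in("top","side"):
    ci=camera_info(n);im,d=read_camera(n);r=models.cut_out("float",n);p=cloud(ci,d)[r[0]["mask"]&(d>0)]
    print(n,r[0]["score"],cv2.minAreaRect(p[:,:2].astype(np.float32)),np.percentile(p[:,2],[5,50,98]))
    cv2.imwrite(f"pics/{n}13.png",im[:,:,::-1])
E
```

```text
28.8833 [0.49971779 0.04056323 0.26891884] [-8.99461801e+01 -1.39544394e-01  1.66225950e+02] [ 0.34742666 -0.53513375  0.27867683] [ 0.01016632  0.0089611  -0.01219696] [  30.70780219    0.97146635  -38.45518284   99.40023431    0.61234716
   79.98911492 -111.62538099]
tcp in jig [-0.03718665 -0.06445759  0.26891884] 0.12595017343351778
0.64 8044 (array([-0.05552946, -0.00427345,  0.07177803]), np.float64(0.2448492511015657), np.float64(0.0021303892050680566), np.float64(-0.058515477462575294), np.float64(0.05807619587280458), 7640)
0.0325 1075 [46.7 47.4 47.9]
0.0195 1061 [46.7 47.4 47.9]
0.0065 1047 [46.6 47.4 47.9]
-0.0065 1033 [46.7 47.4 47.9]
-0.0195 1028 [46.6 47.3 47.8]
-0.0325 1 [49.2 49.2 49.2]
landing -1 0 
landing 1 4079 [47.1 47.6 48.1]
top 0.57 ((0.470063179731369, -0.2853759229183197), (0.16694894433021545, 0.0786512941122055), 85.6208267211914) [0.00237926 0.01065466 0.05770642]
side 0.86 ((0.4704560339450836, -0.28819382190704346), (0.1846960186958313, 0.08502589166164398), 88.59518432617188) [0.00486596 0.01154813 0.05563257]
```

View pics/w13.png

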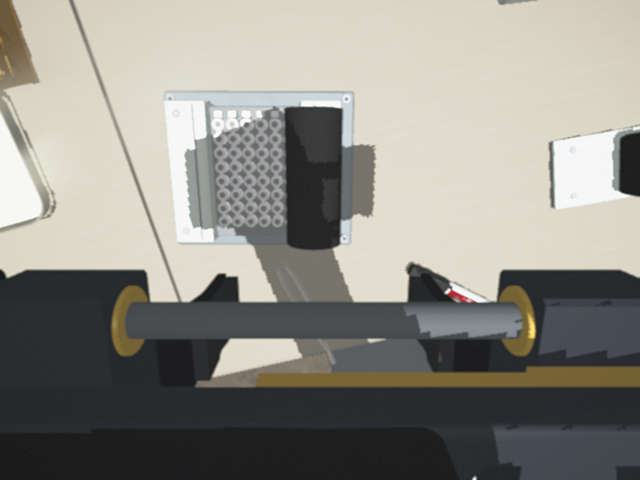

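View pics/side13.png

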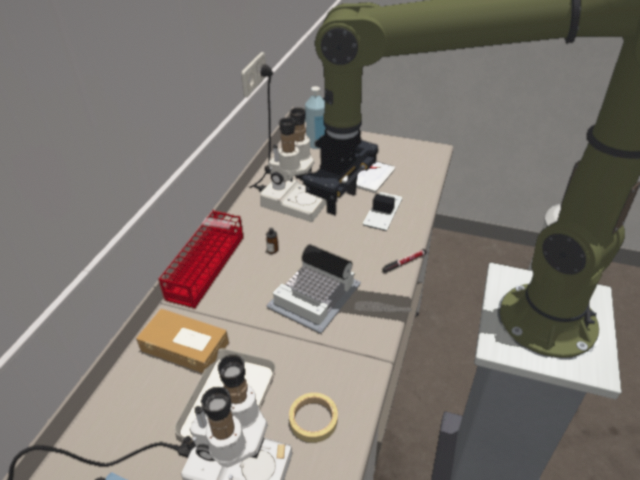

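```bash
python3 -c "
from cell import job,env
print(job.sign_off(), env.get_obs()['time_s'])"
```

```text
the job is handed in; nothing more can be done
the job is handed in; nothing more can be done
```

I closed all six rows and handed the job in at about 29 s. I took the float by its block handle, laid it on the roller and rolled the roller across the caps to the park line. I then set the float flat on the bench, about 19 mm to one side of where it had lain.

- **Force:** the measured readings put the press on the roller at about 13–18 N while it was on the caps. I only read the force at the end of each short move, so peaks in between were not seen.
- **Caps:** depth readings show every row level with the landings. They read about 46.7 mm, against 47.1 mm for the landings and about 50 mm for the caps before. Row 6 lies partly under the roller's overhang, so I could only measure it from one angled view.
- **Roller:** its axis measures at jig y of about -55.5 mm, and the line measures at -55.1 to -55.9 mm. It is within about 0.5° of the line and did not move between the last looks. The top camera read -56.8 mm, but it is the coarsest of the three views.
- **Surroundings:** the float lies flat, the nearby things look undisturbed in the pictures, and the arm ended clear of everything. Sign-off gives no verdict.

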